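# Get the sharpening stone out from behind the tools

## Robot

A 7-joint arm with a two-finger parallel gripper is mounted at the origin on the work surface. World frame = base frame: x ahead of the robot, y to its left, z up, the work surface at z = 0. Lengths are in m, angles in rad, forces in N, time in s.
With the tool pointing down it reaches from about 0.4 to 0.9 m from the base axis. Payload 5.6 kg.
Tool frame: the origin (TCP) lies midway between the tips of the shut fingers; the grasp point (between the pads) lies 19 mm behind it; z points along the fingers, y is the line along which they close (so a half turn about z gives the same grasp; the last joint's range is limited). The gripper opens to 92 mm and grips with 3 to 60 N. Pads are 20 mm wide; open, the fingers measure 128 mm over their backs; the gripper's body (75 mm by 189 mm) begins 69 mm behind the grasp point.
Start: joints at [-0.043, 0.468, -0.012, 1.603, 0.006, 1.071, -0.056], TCP at [0.65, -0, 0.215] pointing down, gripper open.
Joint ranges: [-2.53, 2.53], [-0.31, 2.02], [-1.57, 1.55], [0.28, 2.44], [-1.29, 4.43], [0.15, 1.84], [-2.92, 2.92]. Speed limits (rad/s): [2.57, 2.57, 3.14, 3.14, 3.14, 3.14, 3.14].

## Interface

Orientations are given as a 3x3 rotation matrix whose columns are the frame's x, y, z axes.
In Python, from station import env, effector, solver, viewer, workorder, search_frame, tip_of gives the robot as it stands. Calls block until the motion is done:
- env.reach(position, orientation): joint-space move of the TCP to a pose.
- env.movel(position, frame=None, rate=0.15): straight line of the TCP; frame=None keeps the orientation; rate is the mean speed in m/s.
- env.goto_joints(angles): joint-space move.
- effector.release() and effector.grasp(squeeze=None): open the fingers fully, or close them until they stop; squeeze is the grip in N (None keeps the last).
- env.pause(seconds).
- solver.inverse_kinematics(position, orientation): joint angles nearest the present ones, or None.
- env.sense(): the state.
- viewer.read_camera(name): name is "scene" or "side" or "wrist"; returns (picture, depth): 384x512x3 uint8, red, green, blue; 384x512 float32, m along the optical axis (not along the pixel's ray), 0 where there is no reading.
- viewer.camera_info(name): a dict with "intrinsics" (3x3 intrinsics, pixels), "eye" and "rotation" of the camera in the world; the wrist camera has in their place "T_tool_cam" (4x4, takes a point from camera to tool coordinates, whose origin is the TCP and whose axes are the flange's). Camera axes: x right, y up, looking along -z (the intrinsics and any distortion apply to the point x, -y, -z); pixel columns grow to the right and rows downward; lengths in m; the calibration is good to about 2 mm. A picture is of the moment at which its call begins: read the wrist's pose just before it. camera_info takes no time and is no camera call.
A pose or a line that the arm cannot do raises env.PlanningError and nothing moves.
- workorder.finish_job(): hands the job in; it is judged then, once.
Trained networks look in the newest picture that a camera, given by its name, has taken for a name from the list of things; names that differ only in an ending like _2 or _b are one class to them, and where a whole thing is asked for, a point or a joint stands for the part that bears it (a point fixed in the world has none). Each returns a list of dicts, best first, with "score" (0 to 1); they miss things now and then, are a little off and sometimes report something else, mostly with a low value. They report only what shows in the picture. A call takes as long as a camera call.
- search_frame(camera, name): "at" ([x, y, z] in m, in world coordinates, good to about 4 mm: the middle of the surface that is visible of it).
- tip_of(camera, name): "at" ([x, y, z] in m, in world coordinates, good to about 4 mm: a listed point, or the origin of a listed thing).
The state is a dict: "t": time; "joint_positions": joint angles; "joint_velocities": joint speeds; "tau": joint torques, N m; "ee_pos": TCP position; "tcp_rot": TCP orientation; "wrist_force": force on the tool from outside, world axes, zero at the start; "moment": the same for the moment, N m; "gripper_width": finger opening in m; "grasp_force": force on a finger pad.
Only numpy, scipy, OpenCV 4.12 (cv2) and the standard library are available. Lean on these libraries where they do the work, as an engineer would, in place of code of your own. Each camera call takes 0.05 s, during which the arm holds its last target. There are 200 camera calls.

## Task

The sharpening stone lies at the back of the wooden tool tray, behind a carver's mallet, a turned furniture leg and a glue bottle that stand in a row. Stand these three upright on the rubber mat, then lay the stone flat in its holder, centred between the two stops, and afterwards stand the mallet, the leg and the bottle back in the tray, each upright on the very spot where it stood at first. Set things down rather than drop them, and leave the wax tin, the marking gauge and the block plane where they are.

Things in the scene. Friction and masses are not known exactly. Their poses are not given: they have to be found in the camera images.
- stone_c (a point): Sharpening stone, a plain bar 200 x 50 x 28 mm (long along its x, wide along its y), brick-brown upper half and grey lower half, 0.55 kg. It lies flat on the tray's floor at the back (the side away from the robot), roughly along the tray's y, with a gap of only about 10 mm to the row of standing things and about 40 mm to the tray's back wall. This point is its centre, 14 mm above its underside. Its z axis points up.
- mallet_c (a point): Round carver's mallet standing on its head, handle up, 214 mm tall: dark wooden head 62 mm in diameter at the foot, 52 mm near its top at 100 mm, pale round handle 26 mm in diameter from 150 to 200 mm above the foot (grip there), 0.4 kg. The point is on its axis, 107 mm above its foot. Its z axis points up.
- leg_c (a point): Turned furniture leg of pale wood standing upright, 202 mm tall: round foot 48 mm in diameter, turned shaft 26 to 42 mm, square block 44 x 44 mm from 150 to 202 mm above the foot (grip there; the block's faces are square to the leg's x and y), 0.22 kg. The point is on its axis, 101 mm above its foot. Its z axis points up.
- glue_c (a point): White glue bottle, closed, standing upright, 192 mm tall: round body 56 mm in diameter with a paper label, grey round cap 30 mm in diameter from 136 to 172 mm above its foot (grip there), thin nozzle above the cap, 0.4 kg. The point is on its axis, 96 mm above its foot. Its z axis points up.
- tray: Open wooden tool tray, fixed, 210 (x) x 350 (y) x 48 mm high, walls 10 mm, floor 10 mm above the bench. Origin: centre of its underside; x points to its back (away from the robot), y to its left, z up. The three standing things are in a row along y, 35 mm in front of the tray's middle, about 70 mm from one to the next, in any order; nothing stands between the row and the tray's front wall.
- mat: Black rubber bench mat, fixed, 230 x 230 mm, 3 mm thick, empty; the side area. Left or right of the tray. Origin: centre of its underside; z up.
- holder: Wooden stone holder, fixed: a base 256 (x) x 80 (y) x 14 mm, with a stop 18 mm long, 70 mm wide and 12 mm high across each end; 216 mm lie free between the stops. The stone lies flat on the base, along x, midway between the stops, its centre 28 mm above the bench. Left or right of the tray, opposite the mat. Origin: centre of its underside; z up.
- tin_c (a point): Bystander: round steel wax tin, 56 mm in diameter, 34 mm high, in the left end of the tray. The point is its centre, 17 mm above its underside.
- gauge_c (a point): Bystander: wooden marking gauge, a 170 mm stem 18 mm square through a dark block 62 mm wide and 52 mm high, lying on the bench between robot and tray. The point is the block's centre, 26 mm above the bench.
- plane_c (a point): Bystander: small steel block plane with brass knob and cap, 160 x 46 mm, 55 mm high, on the bench between robot and tray. The point is the middle of the plane, 25 mm above the bench.

How it is judged:
On the way, in this order (a step that is already met when the one before it is completed fails the run):
1. the mallet, the leg and the glue bottle all stand upright on the mat, let go, while the stone still lies where it was in the tray (x of mallet_c in the frame of mat between -0.115 and 0.115 m and y of mallet_c in the frame of mat between -0.115 and 0.115 m and height (world z) of mallet_c below 0.118 m and angle between each of mallet_c, leg_c, glue_c's own z axis and vertical below 0.12 rad and contact force between the fingers and mallet below 0.3 N and linear speed of each of mallet, leg, glue below 0.03 m/s and x of leg_c in the frame of mat between -0.115 and 0.115 m and y of leg_c in the frame of mat between -0.115 and 0.115 m and height (world z) of leg_c below 0.112 m and contact force between the fingers and leg below 0.3 N and x of glue_c in the frame of mat between -0.115 and 0.115 m and y of glue_c in the frame of mat between -0.115 and 0.115 m and height (world z) of glue_c below 0.107 m and contact force between the fingers and glue below 0.3 N and distance of stone_c from where it was at the start of the episode below 0.03 m), for 0.2 s.
2. the stone lies flat in its holder between the stops, let go (x of stone_c in the frame of holder between -0.012 and 0.012 m and y of stone_c in the frame of holder between -0.012 and 0.012 m and z of stone_c in the frame of holder between 0.022 and 0.033 m and angle between the x axis of stone_c and the x axis of holder, either way round below 0.15 rad and angle between stone_c's own z axis and vertical below 0.06 rad and contact force between the fingers and stone below 0.3 N and linear speed of stone below 0.03 m/s), for 0.2 s.
At the end, for the whole second after the job is handed in: The stone lies flat in the holder between the stops (centre within 12 mm lengthways and sideways, within about 8 degrees of the holder's length) and is let go; the mallet, the leg and the glue bottle stand upright in the tray, each within 15 mm of its own starting point; all at rest (all of step 2 and distance of each of mallet_c, leg_c, glue_c from where it was at the start of the episode below 0.015 m and angle between each of mallet_c, leg_c, glue_c's own z axis and vertical below 0.1 rad and linear speed of each of mallet, leg, glue below 0.03 m/s); the robot touches nothing.
It fails at once if the wax tin, the marking gauge or the block plane is shifted by more than 20 mm (distance of any of tin_c, gauge_c, plane_c from where it was at the start of the episode above 0.02 m).
It fails at once if the stone, the mallet, the leg or the bottle is dropped (falls free from more than about 25 mm) ((contact force between the fingers and stone below 0.01 N and linear speed of stone above 0.7 m/s) or (contact force between the fingers and mallet below 0.01 N and linear speed of mallet above 0.7 m/s) or (contact force between the fingers and leg below 0.01 N and linear speed of leg above 0.7 m/s) or (contact force between the fingers and glue below 0.01 N and linear speed of glue above 0.7 m/s)).
It fails at once if the mallet, the leg or the bottle is tipped over (angle between any of mallet_c, leg_c, glue_c's own z axis and vertical above 0.8 rad).
It also fails if it takes over 144 s, if anything falls off the work surface, if the arm or the gripper's body presses on something with over 40 N, if the wrist force passes 120 N, or if a joint passes its speed limit or range.

## Working session

There is one attempt and no reset: what is moved stays moved. The work goes in short steps, each a Python script; the robot and the scene stay as the last script left them, time stands still between calls to the robot, and variables do not carry over. Pictures are saved under pics/ and viewed, at most 14 in all, crops included, and the job is handed in when it is done.

```bash
mkdir -p pics; ls
python3 - <<'E'
from station import env, effector, solver, viewer, workorder, search_frame, tip_of
import cv2,numpy as np
for c in("scene","side"):
    im,d=viewer.read_camera(c); cv2.imwrite(f"pics/{c}0.png",im[:,:,::-1])
    i=viewer.camera_info(c); print(c,i)
    for n in("stone_c","mallet_c","leg_c","glue_c","tray","mat","holder","tin_c","gauge_c","plane_c"):
        print(n,[(np.round(r["at"],3).tolist(),round(r["score"],2)) for r in tip_of(c,n)[:2]])
print(viewer.camera_info("wrist"));print(env.sense())
E
```

```text
pics
scene {'intrinsics': array([[377.25475266,   0.        , 252.02762931],
       [  0.        , 377.25475266, 192.58100616],
       [  0.        ,   0.        ,   1.        ]]), 'eye': array([0.78425111, 0.43824799, 0.78745728]), 'rotation': array([[-0.88059528, -0.38844996,  0.27140116],
       [ 0.47386007, -0.71830346,  0.50940825],
       [-0.00293123,  0.57718867,  0.81660556]])}
stone_c [([0.653, -0.043, 0.025], 0.97)]
mallet_c [([0.584, 0.035, 0.117], 0.8), ([0.632, 0.12, 0.024], 0.2)]
leg_c [([0.584, -0.034, 0.113], 0.88)]
glue_c [([0.582, -0.113, 0.111], 0.72)]
tray [([0.62, -0.013, 0.001], 0.75)]
mat []
holder [([0.45, 0.348, 0.003], 0.83)]
tin_c [([0.632, 0.118, 0.028], 0.88)]
gauge_c [([0.424, -0.059, 0.025], 0.96), ([0.452, 0.352, 0.002], 0.74)]
plane_c [([0.424, 0.088, 0.025], 0.76)]
side {'intrinsics': array([[412.29743925,   0.        , 253.95410747],
       [  0.        , 412.29743925, 189.54617986],
       [  0.        ,   0.        ,   1.        ]]), 'eye': array([0.19380696, 0.86147206, 0.7670018 ]), 'rotation': array([[-0.91562567,  0.24812179, -0.31633085],
 
[... 1309 characters left out ...]
e-04,  2.18505715e-05, -1.09458575e-03,  1.00092928e-03,
       -2.11821370e-05,  3.53476823e-04,  1.72585472e-04]), 'tau': array([ 4.83502390e-04, -5.20435023e+01, -1.21316803e-02, -2.44057328e+01,
       -5.64658432e-02,  1.13390604e-02,  2.44483755e-05]), 'ee_pos': array([ 6.50009164e-01, -4.50819394e-05,  2.14584063e-01]), 'tcp_rot': array([[ 1.02459836e-04,  9.99999994e-01,  3.00589975e-05],
       [ 9.99999995e-01, -1.02459307e-04, -1.76218260e-05],
       [-1.76187460e-05,  3.00608029e-05, -9.99999999e-01]]), 'wrist_force': array([ 0.28392629,  0.14507852, -0.40632227]), 'moment': array([ 0.01199192,  0.05191615, -0.03591154]), 'grasp_force': 0.0, 'gripper_width': 0.09173219084605444}
```

View pics/scene0.png

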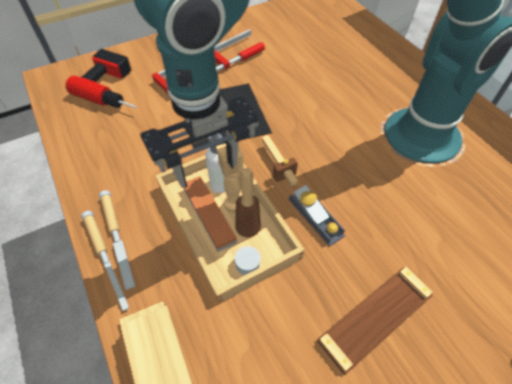

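View pics/side0.png

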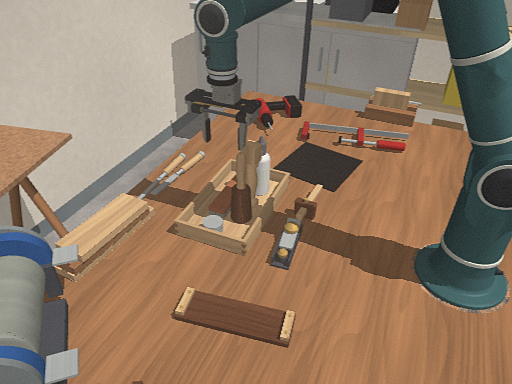

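The scene picture shows the tray at centre (~230,225) with the glue bottle, leg and mallet in a row. The tin is at (247,260), the holder at lower right (375,320), and the mat is behind the gripper. The network points agree with the geometry, so I'll refine them from overhead with the wrist camera.

```bash
cat > h.py <<'E'
from station import env, effector, solver, viewer, workorder, search_frame, tip_of
import cv2,numpy as np
def R(a): # tool down, tool y (closing) at angle a from world x
    y=np.array([np.cos(a),np.sin(a),0]); z=np.array([0,0,-1.]); return np.column_stack([np.cross(y,z),y,z])
def wrist(name):
    s=env.sense(); im,d=viewer.read_camera("wrist"); cv2.imwrite(f"pics/{name}.png",im[:,:,::-1])
    i=viewer.camera_info("wrist"); K=i["intrinsics"]; T=np.eye(4); T[:3,:3]=s["tcp_rot"]; T[:3,3]=s["ee_pos"]; T=T@i["T_tool_cam"]
    v,u=np.mgrid[:384,:512]; P=np.stack([(u-K[0,2])/K[0,0]*d,-(v-K[1,2])/K[1,1]*d,-d],-1)
    W=P@T[:3,:3].T+T[:3,3]; W[d==0]=np.nan
    return im,W
def rect(W,lo,hi,box,im=None,f=None):
    x0,x1,y0,y1=box; m=(W[...,2]>lo)&(W[...,2]<hi)&(W[...,0]>x0)&(W[...,0]<x1)&(W[...,1]>y0)&(W[...,1]<y1)
    if f is not None: m&=f(im.astype(int))
    p=W[m]; 
    if len(p)<10: return None
    r=cv2.minAreaRect((p[:,:2]*1000).astype(np.float32))
    return dict(n=len(p),mid=np.round(((p.min(0)+p.max(0))/2)[:2],4),z=np.round(np.percentile(p[:,2],[2,50,98]),3),rect=np.round(r[0],1),size=np.round(r[1],1),ang=round(r[2],1))
E
python3 - <<'E'
from h import *
print(env.sense()["t"])
env.reach([0.60,-0.04,0.42],R(0))
im,W=wrist("w_tray"); np.save("wt.npy",W)
for n in("stone_c","mallet_c","leg_c","glue_c","tray","tin_c"):
    print(n,[(np.round(r["at"],3).tolist(),round(r["score"],2)) for r in tip_of("wrist",n)[:2]])
for n,y,l in(("mallet",.035,.195),("leg",-.034,.2),("glue",-.11,.172)):
    print(n,rect(W,l,.24,(.53,.64,y-.035,y+.035)))
print("stone",rect(W,.03,.046,(.615,.69,-.16,.08),im,lambda i:i[...,0]-i[...,2]>60))
print("walls",rect(W,.042,.055,(.48,.75,-.22,.2)))
env.reach([0.45,.35,.40],R(np.pi/2)); im,W=wrist("w_hold"); np.save("wh.npy",W)
print("holder",rect(W,.008,.04,(.25,.65,.24,.46))); print(tip_of("wrist","holder")[:1])
env.reach([0.467,-.346,.40],R(0)); im,W=wrist("w_mat"); np.save("wm.npy",W)
print("mat",rect(W,-.01,.02,(.25,.65,-.55,-.15),im,lambda i:i.max(-1)<70)); print(tip_of("wrist","mat")[:1])
print(env.sense()["t"],env.sense()["joint_positions"])
E
python3 -c "
import cv2
a=[cv2.imread(f'pics/w_{n}.png') for n in('tray','hold','mat')]
cv2.imwrite('pics/all.png',cv2.hconcat([cv2.resize(x,(400,300)) for x in a[:2]]))"
```

```text
1.1
stone_c [([0.646, -0.038, 0.028], 0.62), ([0.63, 0.12, 0.027], 0.49)]
mallet_c [([0.582, 0.032, 0.117], 0.59)]
leg_c [([0.588, -0.033, 0.108], 0.64)]
glue_c [([0.59, -0.109, 0.107], 0.98)]
tray [([0.624, -0.007, -0.007], 0.85)]
tin_c [([0.631, 0.123, 0.028], 0.97)]
mallet {'n': 326, 'mid': array([0.5835, 0.0343]), 'z': array([0.211, 0.222, 0.225]), 'rect': array([583.6,  34.4]), 'size': array([24.5, 24. ]), 'ang': 88.4}
leg {'n': 1099, 'mid': array([ 0.5852, -0.0356]), 'z': array([0.207, 0.212, 0.214]), 'rect': array([585. , -35.8]), 'size': array([44.4, 43.9]), 'ang': 82.9}
glue {'n': 330, 'mid': array([ 0.5851, -0.1077]), 'z': array([0.173, 0.183, 0.203]), 'rect': array([ 585.1, -107.7]), 'size': array([28.5, 29.1]), 'ang': 0.0}
stone {'n': 2663, 'mid': array([ 0.6509, -0.0392]), 'z': array([0.036, 0.038, 0.04 ]), 'rect': array([650.7, -39.2]), 'size': array([ 49.6, 199. ]), 'ang': 0.2}
walls {'n': 4560, 'mid': array([ 0.6189, -0.0109]), 'z': array([0.043, 0.048, 0.05 ]), 'rect': array([618.9, -11.2]), 'size': array([210.7, 350.6]), 'ang': 0.8}
holder {'n': 5513, 'mid': array([0.4501, 0.3462]), 'z': array([0.012, 0.015, 0.027]), 'rect': array([449.9, 346. ]), 'size': array([254.1,  80.1]), 'ang': 8.3}
[{'at': [0.4535, 0.3491, -0.0041], 'score': 0.56}]
mat {'n': 13278, 'mid': array([ 0.4649, -0.3701]), 'z': array([0.001, 0.003, 0.006]), 'rect': array([ 460.3, -379.4]), 'size': array([293.9, 230.1]), 'ang': 78.9}
[{'at': [0.4648, -0.3461, 0.0021], 'score': 0.87}]
6.525 [ 0.43182965  0.21853219  0.17969292  1.53575544 -0.03969724  1.390951
  0.61636741]
```

View pics/all.png

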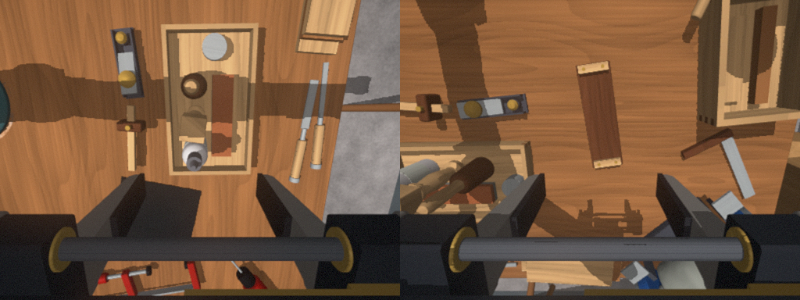

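View pics/w_mat.png

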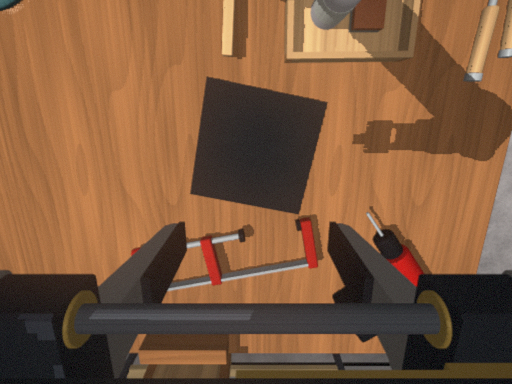

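The overhead views give a consistent geometry. The wall rectangle is 210.7×350.6 mm, the stone 199×50, and the leg block 44×44 at a yaw of about −7°. The holder is at (0.450, 0.346), yaw 8.3°. The mat covers pixels (193–327, 78–213) and its rectangle was contaminated by dark clutter, so I'll redo it. Then I'll move the three things, starting with the bottle.

```bash
cat >> h.py <<'E'
import json
ITEMS=dict(glue=(.5851,-.1077,.164,0),leg=(.585,-.0358,.187,np.radians(-7.1)),mallet=(.5835,.0344,.185,0))
HI=.30
def pick(x,y,zg,a,sq=25):
    """zg: grasp point height"""
    env.movel([x,y,HI],R(a),rate=.25) ; env.movel([x,y,zg-.019],rate=.12)
    s=env.sense(); effector.grasp(sq); e=env.sense()
    print("grasp w",round(e["gripper_width"],4),"F",round(e["grasp_force"],1),"t",round(e["t"],1),np.round(e["ee_pos"],4),"pos before",np.round(s["ee_pos"],4))
def place(x,y,zg,a):
    p=env.sense()["ee_pos"]; env.movel([p[0],p[1],zg-.019+.1],rate=.12)
    env.movel([x,y,zg-.019+.1],R(a),rate=.2); env.movel([x,y,zg-.019+.001],rate=.08); env.pause(.2)
    s=env.sense(); print("placing",np.round(s["ee_pos"],4),"Fz",round(s["wrist_force"][2],2)); effector.release(); env.movel([x,y,HI],rate=.2)
E
python3 - <<'E'
from h import *
W=np.load("wm.npy"); im=cv2.imread("pics/w_mat.png")
g=(im.max(-1)<70).astype(np.uint8); g[218:]=0; n,l=cv2.connectedComponents(cv2.morphologyEx(g,cv2.MORPH_OPEN,np.ones((5,5))))
p=W[l==l[145,260]]; r=cv2.minAreaRect((p[:,:2]*1000).astype(np.float32)); print(r)
mx,my=np.array(r[0])/1000
json.dump([mx,my],open("mat.json","w"))
assert abs(mx-.466)<.01 and abs(my+.347)<.012
x,y,z,a=ITEMS["glue"]; pick(x,y,z,a); place(mx,my-.073,z-.007,a)
E
```

```text
((467.18701171875, -346.591552734375), (224.90042114257812, 225.0473175048828), 78.40962219238281)
grasp w 0.0294 F 25.0 t 10.2 [ 0.5852 -0.1077  0.145 ] pos before [ 0.5857 -0.1078  0.1458]
placing [ 0.4674 -0.4197  0.1394] Fz -4.33
```

Run:
```python
from h import *
mx,my=json.load(open("mat.json"))
for n,dy in(("leg",0),("mallet",.073)):
    x,y,z,a=ITEMS[n]; pick(x,y,z,a); place(mx,my+dy,z-.007,a)
im,d=viewer.read_camera("side"); cv2.imwrite("pics/side1.png",im[:,:,::-1])
for n in("glue_c","leg_c","mallet_c"): print(n,[np.round(r["at"],3) for r in tip_of("side",n)[:1]])
env.reach([.60,-.04,.36],R(0)); im,W=wrist("w2")
print("stone",rect(W,.03,.046,(.615,.69,-.16,.08),im,lambda i:i[...,0]-i[...,2]>60),env.sense()["t"])
```

```text
grasp w 0.0438 F 25.0 t 20.3 [ 0.585  -0.0358  0.168 ] pos before [ 0.5856 -0.0358  0.1688]
placing [ 0.4674 -0.3467  0.1624] Fz -2.05
grasp w 0.0254 F 25.0 t 30.3 [0.5835 0.0344 0.166 ] pos before [0.5841 0.0344 0.1668]
placing [ 0.4674 -0.2737  0.1604] Fz -3.73
glue_c [array([ 0.462, -0.423,  0.098])]
leg_c [array([ 0.468, -0.344,  0.104])]
mallet_c [array([ 0.468, -0.276,  0.11 ])]
stone {'n': 3345, 'mid': array([ 0.6506, -0.0401]), 'z': array([0.037, 0.038, 0.04 ]), 'rect': array([650.5, -40.1]), 'size': array([ 50.1, 199.6]), 'ang': 0.2} 37.8333
```

View pics/side1.png

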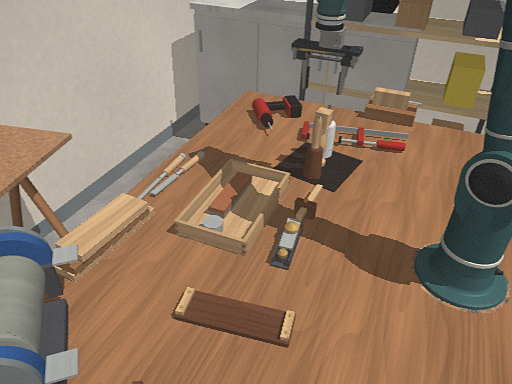

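All three stand upright on the mat at around (318,150) and the stone is unmoved. Next is the stone, with the open fingers biased away from the back wall.

Run:
```python
from h import *
a=np.radians(.2); x,y=.640,-.0400
env.movel([x,y,.15],R(a),rate=.2); env.movel([x,y,.014],rate=.06)
print(np.round(env.sense()["wrist_force"],1))
effector.grasp(30); e=env.sense(); print("w",e["gripper_width"],e["grasp_force"],np.round(e["wrist_force"],1),np.round(e["ee_pos"],4),e["t"])
env.movel([x,y,.16],rate=.12)
e=env.sense();print(e["gripper_width"],np.round(e["wrist_force"],1),np.round(e["moment"],2))
for b in(np.radians(98.3),np.radians(-81.7)):
    q=solver.inverse_kinematics([.45,.346,.16],R(b)); print(q)
im,d=viewer.read_camera("scene"); cv2.imwrite("pics/scene2.png",im[:,:,::-1])
```

```text
[-0.9  0.5  0.3]
w 0.049716421705670484 30.000078231096268 [ 3.   0.9 -1.1] [ 0.6406 -0.04    0.0142] 42.175
0.05013798102186125 [-0.1  0.3 -7. ] [-0.02  0.01 -0.02]
[-0.27752649  0.46327892 -0.55878391  1.8285675   0.29906312  0.93421648
  0.74687622]
[-0.78644952  0.39107777  0.09007799  1.86293968 -0.04416003  0.88948199
 -2.10125029]
```

View pics/scene2.png

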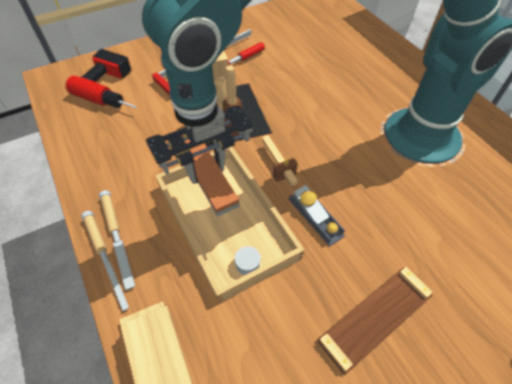

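The stone is held level at around (213,180). Now to the holder.

Run:
```python
from h import *
b=np.radians(98.3)
env.movel([.62,.0,.22],rate=.2); env.reach([.45,.346,.16],R(b)); env.movel([.45,.346,.05],rate=.12); env.movel([.45,.346,.0195],rate=.05); env.pause(.2)
s=env.sense();print(np.round(s["ee_pos"],4),np.round(s["wrist_force"],1),s["gripper_width"])
effector.release(); env.movel([.45,.346,.2],rate=.15)
env.movel([.45,.346,.36],R(np.pi/2),rate=.25); im,W=wrist("w3")
print("stone",rect(W,.034,.05,(.3,.6,.28,.42),im,lambda i:i[...,0]-i[...,2]>30))
print("holder",rect(W,.008,.03,(.25,.65,.24,.46)),env.sense()["t"])
```

```text
[0.4502 0.3461 0.0197] [-0.4 -0.3 -5.9] 0.04969264340393596
stone {'n': 3447, 'mid': array([0.4488, 0.3437]), 'z': array([0.041, 0.042, 0.044]), 'rect': array([448.4, 344.3]), 'size': array([200.1,  50. ]), 'ang': 8.3}
holder {'n': 2908, 'mid': array([0.4507, 0.3468]), 'z': array([0.012, 0.015, 0.028]), 'rect': array([450.1, 346.3]), 'size': array([254.2,  79.9]), 'ang': 8.3} 50.5417
```

View pics/w3.png

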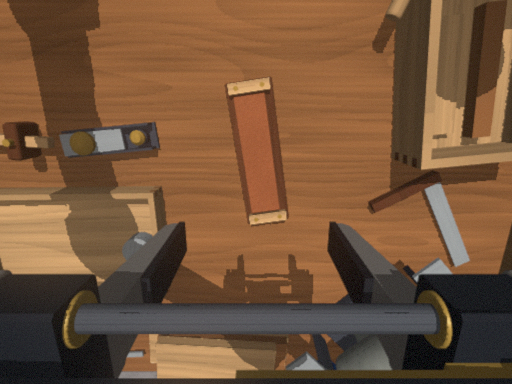

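The stone lies flat in the holder at around (258,155), within about 2 mm of centre and at the same angle as the holder. Now returning the three things.

Run:
```python
from h import *
mx,my=json.load(open("mat.json"))
env.reach([mx,my+.073,.32],R(0))
for n,dy in(("mallet",.073),("leg",0),("glue",-.073)):
    x,y,z,a=ITEMS[n]; pick(mx,my+dy,z-.007,a); place(x,y,z,a)
env.reach([.60,-.04,.42],R(0)); im,W=wrist("w4")
for n,y,l in(("mallet",.035,.195),("leg",-.034,.2),("glue",-.11,.172)):
    print(n,rect(W,l,.24,(.53,.64,y-.035,y+.035)))
im,d=viewer.read_camera("side"); cv2.imwrite("pics/side2.png",im[:,:,::-1])
print([np.round(tip_of("side",n)[0]["at"],3) for n in("tin_c","gauge_c","plane_c","holder")],env.sense()["t"])
```

```text
grasp w 0.0253 F 25.0 t 55.3 [ 0.4673 -0.2736  0.1589] pos before [ 0.4677 -0.2738  0.1597]
placing [0.5837 0.0344 0.1674] Fz -4.36
grasp w 0.0439 F 25.0 t 65.5 [ 0.4672 -0.3466  0.161 ] pos before [ 0.4677 -0.3469  0.1618]
placing [ 0.5852 -0.0358  0.1694] Fz -2.2
grasp w 0.0296 F 25.0 t 75.8 [ 0.4675 -0.4196  0.138 ] pos before [ 0.4676 -0.42    0.1389]
placing [ 0.5853 -0.1077  0.1464] Fz -4.59
mallet {'n': 331, 'mid': array([0.5836, 0.0349]), 'z': array([0.211, 0.222, 0.225]), 'rect': array([583.6,  34.9]), 'size': array([24. , 24.4]), 'ang': 0.3}
leg {'n': 1094, 'mid': array([ 0.5852, -0.0353]), 'z': array([0.207, 0.212, 0.214]), 'rect': array([585.3, -36. ]), 'size': array([44.1, 44. ]), 'ang': 82.7}
glue {'n': 335, 'mid': array([ 0.5851, -0.1083]), 'z': array([0.174, 0.183, 0.203]), 'rect': array([ 585.2, -108.2]), 'size': array([29.7, 28.6]), 'ang': 89.7}
[array([0.628, 0.118, 0.029]), array([ 0.425, -0.058,  0.027]), array([0.422, 0.088, 0.023]), array([0.447, 0.349, 0.001])] 83.0417
```

View pics/side2.png

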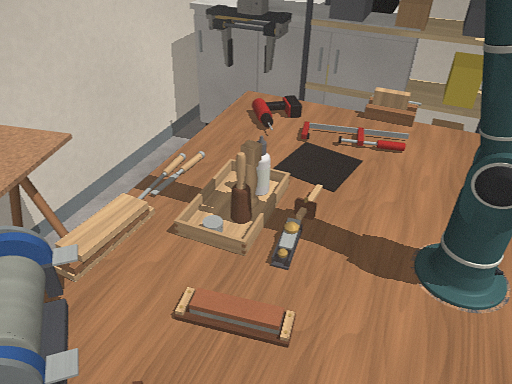

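The stone is in the holder at (235,312), and all three things are back upright in the tray at (240–265, 170–200), within 1 mm of their starting spots. The bystanders haven't moved.

```bash
python3 -c "
from h import *
print(workorder.finish_job())"
```

```text
the job is handed in; nothing more can be done
None
```

The job is handed in at about 83 s of the 144 s allowed, though the hand-in call returned no verdict: the stone lies flat in its holder about 2 mm off centre, the mallet, leg and bottle stand upright within about 1 mm of their starting spots, and the tin, gauge and plane have not moved.

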